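Put the empty film cores away on their spindles

ROBOT

A 7-joint arm with a two-finger parallel gripper is mounted at the origin on the work surface. World frame = base frame: x ahead of the robot, y to its left, z up, the work surface at z = 0. Lengths are in m, angles in rad, forces in N, time in s.
With the tool pointing down it reaches from about 0.425 to 0.925 m from the base axis. Payload 6.8 kg.
Tool frame: the origin (TCP) lies midway between the tips of the shut fingers; the grasp point (between the pads) lies 19 mm behind it; z points along the fingers, y is the line along which they close (so a half turn about z gives the same grasp; the last joint's range is limited). The gripper opens to 88 mm and grips with 3 to 60 N. Pads are 20 mm wide; open, the fingers measure 115 mm over their backs; the gripper's body (75 mm by 178 mm) begins 61 mm behind the grasp point.
Start: joints at [-1.265, 0.477, 0.022, 1.555, -0.011, 1.109, -0.083], TCP at [0.271, 0.618, 0.223] pointing down, gripper open.
Joint ranges: [-2.96, 2.96], [-0.34, 2.1], [-1.41, 1.46], [0.24, 2.44], [-1.37, 4.51], [0.17, 1.92], [-2.96, 2.96]. Speed limits (rad/s): [2.39, 2.39, 3.14, 3.14, 3.14, 3.14, 3.14].

INTERFACE

Orientations are given as a rotation vector (axis times angle).
In Python, from station import read_state, imaging, workorder gives the robot as it stands.
- The arm moves only by the tool jog_arm, never from a script. Its argument "commands" is a list of rows, each an object with "delta_pos": the shift along the tool's x, y, z in shares of 50 cm (1.0 is 50 cm), a list of three; "dr": the turn, a rotation vector about the tool's x, y, z in fractions of the full range, 1 being 360 degrees, a list of three. In form: [{"delta_pos": [x, y, z], "dr": [wx, wy, wz]}, ...]. A call has 1 to 8 rows; each row is the pose to reach, as a shift and turn from the pose commanded when the call began, along the tool's axes at that moment; what a row does not reach only later rows make up. A row lasts 1/10 s, in which the tool goes at most 50 mm and 8.59 degrees, less where a joint would pass 70% of its speed; a pose out of reach is approached as far as the arm can. No shift or turn number may pass 1 either way. A call with a gripper value outside its range is refused whole. "claw" is the opening, from -1 (shut) to 1 (fully open), set as the call begins (left out, the last holds). The fingers move at their own pace and stop on an object; "squeeze" is the grip in N (left out, the last holds). Time passes only in rows, so rows that repeat a pose let the fingers close. It gives the time, the measured TCP pose, the force, the opening and the grip force at its end, in the units of the state.
- read_state(): the state, without advancing time (a new reading comes with each control period).
- imaging.camera(name): name is "scene" or "side" or "wrist"; returns a dict with "frame" (384x512x3 uint8, red, green, blue), "z_map" (384x512 float32, m along the optical axis (not along the pixel's ray), 0 where there is no reading), "mtx" (3x3 intrinsics, pixels), "cam_to_world" (4x4, takes a point from camera to world coordinates); the wrist camera has in their place "hand_eye" (4x4, takes a point from camera to tool coordinates, whose origin is the TCP and whose axes are the flange's). Camera axes: x right, y down, z forward; pixel columns grow to the right and rows downward; lengths in m; the calibration is good to about 2 mm. A picture is of the moment at which its call begins: read the wrist's pose just before it.
- workorder.hand_in(): hands the job in; it is judged then, once.
The state is a dict: "time": time; "qpos": joint angles; "joint_velocities": joint speeds; "effort": joint torques, N m; "position": TCP position; "eef_rot": TCP orientation; "ft_force": force on the tool from outside, world axes, zero at the start; "wrist_torque": the same for the moment, N m; "opening": opening from 0.0 (shut) to 1.0 (fully open); "grip_force": force on a finger pad.
Only numpy, scipy, OpenCV 4.12 (cv2) and the standard library are available. Lean on these libraries where they do the work, as an engineer would, in place of code of your own. Each camera call takes 0.05 s, during which the arm holds its last target. There are 200 camera calls.

TASK

Put the five empty film cores away on the two storage spindles, threaded over the posts and lying flat on one another. On the spindle with the square wooden base go the three narrow cores: white at the bottom, red in the middle, blue on top; on the spindle with the round metal base go the two wide ones: black at the bottom, yellow on top. Leave the jar, the loupe and the splicing block where they are.

Things in the scene. Friction and masses are not known exactly. Their poses are not given: they have to be found in the camera images.
- core_white: loose white plastic film core, narrow type: a flat ring, outside diameter 50 mm, bore 26 mm right through, 16 mm high, with six small grey dots round each face. It lies flat on the bench; origin at the middle of the ring, on the bore's axis at half its height (8 mm above the bench at the start), z along the bore; alike from every yaw and either way up. Take it across its outside
- core_red: loose red plastic film core, narrow type: a flat ring, outside diameter 50 mm, bore 26 mm right through, 16 mm high, with six small dark red dots round each face. It lies flat on the bench; origin at the middle of the ring, on the bore's axis at half its height (8 mm above the bench at the start), z along the bore; alike from every yaw and either way up. Take it across its outside
- core_blue: loose blue plastic film core, narrow type: a flat ring, outside diameter 50 mm, bore 26 mm right through, 16 mm high, with six small dark blue dots round each face. It lies flat on the bench; origin at the middle of the ring, on the bore's axis at half its height (8 mm above the bench at the start), z along the bore; alike from every yaw and either way up. Take it across its outside
- core_black: loose black plastic film core, wide type: a flat ring, outside diameter 50 mm, bore 26 mm right through, 35 mm high, with six small grey dots round each face. It lies flat on the bench; origin at the middle of the ring, on the bore's axis at half its height (17.5 mm above the bench at the start), z along the bore; alike from every yaw and either way up. Take it across its outside
- core_yellow: loose yellow plastic film core, wide type: a flat ring, outside diameter 50 mm, bore 26 mm right through, 35 mm high, with six small brownish dots round each face. It lies flat on the bench; origin at the middle of the ring, on the bore's axis at half its height (17.5 mm above the bench at the start), z along the bore; alike from every yaw and either way up. Take it across its outside
- spindle_square: storage spindle fixed to the bench: square base of dark wood, 80 x 80 mm, 10 mm thick, with a plain upright steel post of 12 mm diameter in the middle, standing 52 mm above the top of the base (62 mm above the bench), tip slightly tapered. Origin at the centre of the base's underside on the bench, z up along the post
- spindle_round: storage spindle fixed to the bench: round base of bright aluminium, 80 mm diameter, 10 mm thick, with a plain upright steel post of 12 mm diameter in the middle, standing 52 mm above the top of the base (62 mm above the bench), tip slightly tapered. Origin at the centre of the base's underside on the bench, z up along the post
- jar: small amber glass jar with a steel lid, 64 mm diameter, 62 mm high, loose; origin at the centre of its underside. Bystander: leave it where it is
- loupe: grey magnifying loupe with a pale lens on top, 44 mm diameter, 44 mm high, loose; origin at the centre of its underside. Bystander: leave it where it is
- splicer: film splicing block, grey with a steel strip and a teal clamp, 140 mm along its x, 60 mm along its y, 34 mm high, loose; origin at the centre of its underside. Bystander: leave it where it is
Not all that is in view belongs to the job. Several things have the shape of the core_red; the one meant has the colours described above.

How it is judged:
At the end, for the whole second after the job is handed in: From the bottom: white, red, blue cores on the square-based spindle, black, yellow on the round one; each within 10 mm of the post axis, lower face within 4 mm of 10, 26, 42 and 10, 45 mm above the bench, level to 0.12 rad, at rest (under 20 mm/s) (horizontal distance between each of core_white, core_red, core_blue and spindle_square below 0.01 m and z of core_white in the frame of spindle_square between 0.014 and 0.022 m and angle between the z axis of each of core_white, core_red, core_blue and the z axis of spindle_square, either way round below 0.12 rad and linear speed of each of core_white, core_red, core_blue, core_black, core_yellow below 0.02 m/s and z of core_red in the frame of spindle_square between 0.03 and 0.038 m and z of core_blue in the frame of spindle_square between 0.046 and 0.054 m and horizontal distance between each of core_black, core_yellow and spindle_round below 0.01 m and z of core_black in the frame of spindle_round between 0.0235 and 0.0315 m and angle between the z axis of each of core_black, core_yellow and the z axis of spindle_round, either way round below 0.12 rad and z of core_yellow in the frame of spindle_round between 0.0585 and 0.0665 m); the robot touches nothing.
It fails at once if the jar is shifted by more than 20 mm or tipped (distance of jar from where it was at the start of the episode above 0.02 m or angle between jar's own z axis and vertical above 0.3 rad).
It fails at once if the loupe is shifted by more than 20 mm or tipped (distance of loupe from where it was at the start of the episode above 0.02 m or angle between loupe's own z axis and vertical above 0.3 rad).
It fails at once if the splicing block is shifted by more than 20 mm or tipped (distance of splicer from where it was at the start of the episode above 0.02 m or angle between splicer's own z axis and vertical above 0.3 rad).
It also fails if it takes over 112 s, if anything falls off the work surface, if the arm or the gripper's body presses on something with over 40 N, if the wrist force passes 120 N, or if a joint passes its speed limit or range.

## Working session

There is one attempt and no reset: what is moved stays moved. The work goes in short steps, Python scripts to look and compute and a tool call to move; the robot and the scene stay as the last step left them, time stands still between calls to the robot, and variables do not carry over. Pictures are saved under pics/ and viewed, at most 14 in all, crops included, and the job is handed in when it is done.

Besides the shell and the picture viewer there is one more tool, called by a JSON object that holds its "name" and its "arguments", one argument or row to a line. jog_arm: Moves the arm, as the interface text tells. Its arguments: {"type":"object","properties":{"commands":{"type":"array"},"claw":{"type":"number"},"squeeze":{"type":"number"}},"required":["commands"]}

```bash
ls; mkdir -p pics
python3 - <<'E'
from station import read_state, imaging
import cv2,numpy as np
s=read_state();print(s)
for n in ("scene","side"):
    c=imaging.camera(n);cv2.imwrite(f"pics/{n}0.png",c["frame"][:,:,::-1]);np.savez(f"{n}0.npz",**c)
    print(n,c["mtx"].round(1).tolist(),c["cam_to_world"].round(3).tolist())
E
```

```text
pics
{'time': 0.0, 'qpos': array([-1.26512766,  0.4778223 ,  0.02234998,  1.55644502, -0.01150188,
        1.10930527, -0.08311499]), 'joint_velocities': array([ 2.57609901e-04,  3.94640755e-05, -1.19018858e-03,  1.74060767e-03,
        1.16217944e-03,  7.70426114e-04, -4.02182041e-04]), 'effort': array([-8.85631998e-04, -5.82847774e+01,  1.53464075e+00, -2.72613609e+01,
       -5.42412337e-02,  1.68117491e-02,  1.52629873e-04]), 'position': array([0.27116802, 0.61747246, 0.22166977]), 'eef_rot': array([-6.45275103e-01, -3.07436231e+00,  2.88358052e-03]), 'ft_force': array([0.45597081, 0.40998539, 0.04067103]), 'wrist_torque': array([-0.02464775,  0.00873785,  0.00373183]), 'grip_force': 0.0, 'opening': 1.0012496931735566}
scene [[496.5, 0.0, 253.7], [0.0, 496.5, 190.9], [0.0, 0.0, 1.0]] [[0.247, 0.736, -0.63, 1.289], [0.969, -0.187, 0.161, -0.265], [0.001, -0.65, -0.76, 0.97], [0.0, 0.0, 0.0, 1.0]]
side [[396.5, 0.0, 253.3], [0.0, 396.5, 186.4], [0.0, 0.0, 1.0]] [[0.826, -0.388, 0.408, 0.053], [-0.563, -0.583, 0.586, -0.704], [0.01, -0.714, -0.7, 0.78], [0.0, 0.0, 0.0, 1.0]]
```

View pics/scene0.png

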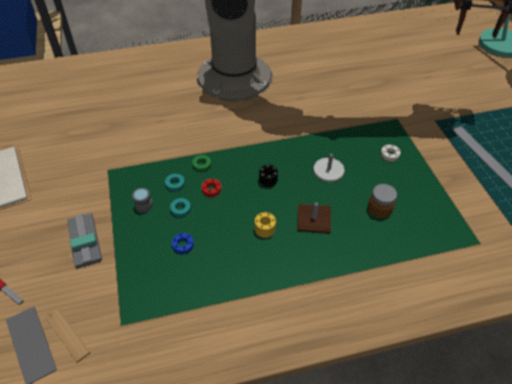

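View pics/side0.png

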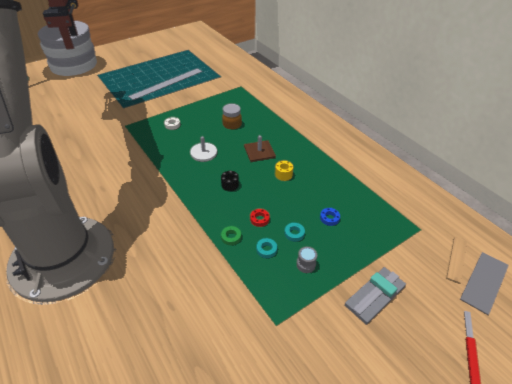

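Scene picture: white core (391,152), red (211,187), blue (182,243), black (268,176), yellow (265,224), round base (329,169), square base (314,218), jar (382,200), loupe (142,200), splicer (84,240). Teal and green rings are decoys. In the side picture: white (172,123), red (260,217), blue (330,216), black (230,181), yellow (284,171).

```bash
cat > h.py <<'E'
import numpy as np,cv2
def cloud(c,T=None):
    K=c["mtx"];z=c["z_map"];v,u=np.indices(z.shape)
    P=np.stack([(u-K[0,2])/K[0,0]*z,(v-K[1,2])/K[1,1]*z,z],-1)
    T=c["cam_to_world"] if T is None else T
    return P@T[:3,:3].T+T[:3,3]
def topcentre(W,seed,zt,R,tol=.005,rw=30):
    """centre of the top face: 3D points near the seed within tol of height zt"""
    u,v=seed;w=W[v-rw:v+rw,u-rw:u+rw].reshape(-1,3)
    near=np.linalg.norm(w[:,:2]-W[v,u,:2],axis=1)<R
    p=w[near&(abs(w[:,2]-zt)<tol)]
    if len(p)<4:return None
    (x,y),r=cv2.minEnclosingCircle(p[:,:2].astype(np.float32))
    return np.round([x,y,r,np.median(p[:,2]),len(p),*p[:,:2].mean(0)],4)
E
python3 - <<'E'
from h import *
S={"white":((391,152),(172,123),.016,.04),"red":((211,187),(260,217),.016,.04),"blue":((182,243),(330,216),.016,.04),
"black":((268,176),(230,181),.035,.05),"yellow":((265,224),(284,171),.035,.05),
"sqbase":((314,222),(259,154),.010,.06),"rdbase":((329,173),(204,154),.010,.06),"sqpost":((315,205),(260,138),.056,.06),"rdpost":((331,156),(203,140),.056,.06),
"jar":((383,192),(232,110),.062,.06),"loupe":((141,194),(308,254),.044,.05),"splicer":((84,241),(376,295),.034,.12),
"teal1":((175,182),(267,247),.016,.04),"teal2":((180,207),(295,230),.016,.04),"green":((201,163),(231,235),.016,.04)}
for i,n in enumerate(("scene","side")):
    c=dict(np.load(f"{n}0.npz"));W=cloud(c)
    for k,(a,b,z,R) in S.items():
        s=(a,b)[i]; print(n,k,topcentre(W,s,z,R), W[s[1],s[0]].round(3))
E
```

```text
scene white [4.491e-01 3.322e-01 2.610e-02 1.630e-02 1.660e+02 4.511e-01 3.318e-01] [ 0.441  0.343 -0.   ]
scene red [ 4.538e-01 -1.646e-01  2.660e-02  1.580e-02  1.780e+02  4.549e-01
 -1.645e-01] [ 0.445 -0.163  0.   ]
scene blue [ 6.063e-01 -2.625e-01  2.570e-02  1.590e-02  2.400e+02  6.076e-01
 -2.629e-01] [ 0.601 -0.263  0.001]
scene black [ 4.563e-01 -1.560e-02  2.710e-02  3.490e-02  1.880e+02  4.585e-01
 -1.540e-02] [ 0.476 -0.02   0.037]
scene yellow [ 6.078e-01 -6.380e-02  2.620e-02  3.490e-02  2.280e+02  6.097e-01
 -6.450e-02] [ 0.595 -0.059  0.001]
scene sqbase [6.236e-01 5.490e-02 5.590e-02 1.020e-02 7.740e+02 6.162e-01 5.750e-02] [0.628 0.053 0.015]
scene rdbase [4.825e-01 1.477e-01 5.820e-02 1.010e-02 5.060e+02 4.698e-01 1.480e-01] [0.483 0.145 0.011]
scene sqpost [6.118e-01 6.030e-02 6.200e-03 5.890e-02 1.900e+01 6.108e-01 5.890e-02] [0.612 0.057 0.06 ]
scene rdpost [4.660e-01 1.469e-01 7.100e-03 5.550e-02 1.600e+01 4.670e-01 1.490e-01] [0.47  0.149 0.061]
scene jar [6.185e-01 2.299e-01 3.050e-02 6.200e-02 3.520e+02 6.190e-01 2.294e-01] [0.619 0.226 0.066]
scene loupe [
[... 1512 characters left out ...]
91e-01] [0.463 0.147 0.055]
side jar [6.163e-01 2.311e-01 3.030e-02 6.350e-02 1.570e+02 6.135e-01 2.288e-01] [0.609 0.219 0.066]
side loupe [ 4.618e-01 -3.383e-01  2.210e-02  4.600e-02  2.410e+02  4.593e-01
 -3.393e-01] [ 0.461 -0.339  0.048]
side splicer [ 5.556e-01 -4.819e-01  2.930e-02  3.510e-02  2.790e+02  5.538e-01
 -4.834e-01] [ 0.528 -0.49   0.021]
side teal1 [ 4.097e-01 -2.509e-01  2.530e-02  1.740e-02  2.360e+02  4.091e-01
 -2.528e-01] [ 0.417 -0.244  0.001]
side teal2 [ 4.965e-01 -2.505e-01  2.620e-02  1.730e-02  2.210e+02  4.950e-01
 -2.514e-01] [ 0.505 -0.242  0.003]
side green [ 3.589e-01 -1.712e-01  2.670e-02  1.710e-02  2.230e+02  3.585e-01
 -1.732e-01] [ 0.363 -0.165  0.002]
```

Both views agree within about 3 mm, and the heights, radii and post radii match the specification. I'll use white (.448,.3335), red (.4525,-.164), blue (.605,-.2625), black (.4555,-.0145), yellow (.607,-.0635), square post (.608,.058) and round post (.4645,.1485). I'm moving above white now and turning the tool so its y matches world y.

Careful with the scale: shifts go in shares of 50 cm and turns go in shares of 360 degrees. That gives: -27.6 cm is -0.552, -24.5 cm is -0.49, -23.7 degrees is -0.0658.

{"name": "jog_arm", "arguments": {
  "commands": [
    {"delta_pos": [-0.07, -0.048, 0.02], "dr": [0, 0, -0.0083]},
    {"delta_pos": [-0.14, -0.096, 0.05], "dr": [0, 0, -0.0167]},
    {"delta_pos": [-0.21, -0.144, 0.08], "dr": [0, 0, -0.025]},
    {"delta_pos": [-0.28, -0.192, 0.11], "dr": [0, 0, -0.0333]},
    {"delta_pos": [-0.35, -0.24, 0.14], "dr": [0, 0, -0.0417]},
    {"delta_pos": [-0.42, -0.288, 0.17], "dr": [0, 0, -0.05]},
    {"delta_pos": [-0.49, -0.336, 0.2], "dr": [0, 0, -0.0583]},
    {"delta_pos": [-0.552, -0.378, 0.2], "dr": [0, 0, -0.0658]}
  ],
  "claw": 0.7,
  "squeeze": 20
}}

```text
time: 0.9
position: [0.4478, 0.3307, 0.1204]
eef_rot: [0.002, -3.139, 0.005]
ft_force: [0.2, 0.4, 0.1]
opening: 0.85
grip_force: 0.0
```

```bash
cat >> h.py <<'E'
from scipy.spatial.transform import Rotation
def wrist():
    from station import read_state, imaging
    s=read_state();c=imaging.camera("wrist");T=np.eye(4);T[:3,:3]=Rotation.from_rotvec(s["eef_rot"]).as_matrix();T[:3,3]=s["position"]
    return c,cloud(c,T@c["hand_eye"])
def near(W,xy,z0,z1,R):
    p=W.reshape(-1,3);p=p[(p[:,2]>z0)&(p[:,2]<z1)&(np.hypot(*(p[:,:2]-xy).T)<R)]
    if len(p)<5:return len(p)
    c,r=cv2.minEnclosingCircle(p[:,:2].astype(np.float32));return np.round([*c,r,*p.mean(0),len(p)],4)
E
python3 - <<'E'
from h import *
c,W=wrist();cv2.imwrite("pics/w1.png",c["frame"][:,:,::-1]);print(near(W,[.448,.3335],.011,.021,.045),c["hand_eye"].round(3).tolist())
E
```

```text
[4.474e-01 3.342e-01 2.510e-02 4.465e-01 3.344e-01 1.510e-02 1.460e+03] [[-0.0, -0.97, -0.242, 0.067], [1.0, 0.0, -0.001, 0.0], [0.001, -0.242, 0.97, -0.161], [0.0, 0.0, 0.0, 1.0]]
```

View pics/w1.png

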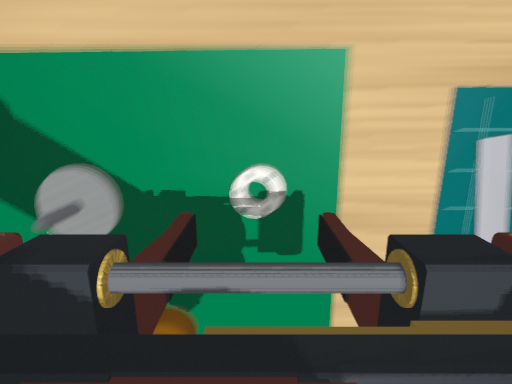

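White ring at pixel (258,191), centre (.447,.334), which agrees with the fixed cameras. The round base is at the left edge. Descending.

In the tool's units: 11.6 cm is 0.232, 10.5 cm is 0.21.

{"name": "jog_arm", "arguments": {
  "commands": [
    {"delta_pos": [0, 0.006, 0.06], "dr": [0, 0, 0]},
    {"delta_pos": [0, 0.006, 0.12], "dr": [0, 0, 0]},
    {"delta_pos": [0, 0.006, 0.18], "dr": [0, 0, 0]},
    {"delta_pos": [0, 0.006, 0.21], "dr": [0, 0, 0]},
    {"delta_pos": [0, 0.006, 0.232], "dr": [0, 0, 0]},
    {"delta_pos": [0, 0.006, 0.232], "dr": [0, 0, 0]}
  ]
}}

```text
time: 1.55
position: [0.4476, 0.3367, 0.0058]
eef_rot: [-0.0, -3.14, 0.002]
ft_force: [-0.3, -0.4, -0.1]
opening: 0.852
grip_force: 0.0
```

{"name": "jog_arm", "arguments": {
  "commands": [
    {"delta_pos": [0, 0, 0], "dr": [0, 0, 0]},
    {"delta_pos": [0, 0, 0], "dr": [0, 0, 0]},
    {"delta_pos": [0, 0, 0], "dr": [0, 0, 0]},
    {"delta_pos": [0, 0, 0], "dr": [0, 0, 0]},
    {"delta_pos": [0, 0, 0], "dr": [0, 0, 0]},
    {"delta_pos": [0, 0, 0], "dr": [0, 0, 0]}
  ],
  "claw": -1,
  "squeeze": 20
}}

```text
time: 2.15
position: [0.4486, 0.3374, 0.0075]
eef_rot: [0.001, 3.141, 0.001]
ft_force: [0.0, -0.8, 6.9]
opening: 0.556
grip_force: 20.0
```

In the tool's units: -15.7 cm is -0.314, -12.2 cm is -0.244.

{"name": "jog_arm", "arguments": {
  "commands": [
    {"delta_pos": [0, 0, -0.04], "dr": [0, 0, 0]},
    {"delta_pos": [0, 0, -0.1], "dr": [0, 0, 0]},
    {"delta_pos": [0, 0, -0.16], "dr": [0, 0, 0]},
    {"delta_pos": [-0.02, -0.036, -0.18], "dr": [0, 0, 0]},
    {"delta_pos": [-0.06, -0.104, -0.18], "dr": [0, 0, 0]},
    {"delta_pos": [-0.1, -0.174, -0.18], "dr": [0, 0, 0]},
    {"delta_pos": [-0.14, -0.244, -0.18], "dr": [0, 0, 0]},
    {"delta_pos": [-0.18, -0.314, -0.18], "dr": [0, 0, 0]}
  ]
}}

```text
time: 2.95
position: [0.5386, 0.1786, 0.0968]
eef_rot: [-0.0, 3.141, 0.0]
ft_force: [0.5, 1.0, -0.1]
opening: 0.558
grip_force: 20.0
```

In the tool's units: -12.2 cm is -0.244, -10.5 cm is -0.21.

{"name": "jog_arm", "arguments": {
  "commands": [
    {"delta_pos": [-0.04, -0.07, 0], "dr": [0, 0, 0]},
    {"delta_pos": [-0.08, -0.14, 0], "dr": [0, 0, 0]},
    {"delta_pos": [-0.12, -0.21, 0], "dr": [0, 0, 0]},
    {"delta_pos": [-0.14, -0.244, 0], "dr": [0, 0, 0]},
    {"delta_pos": [-0.14, -0.244, 0], "dr": [0, 0, 0]},
    {"delta_pos": [-0.14, -0.244, 0], "dr": [0, 0, 0]}
  ]
}}

```text
time: 3.55
position: [0.6076, 0.0585, 0.0964]
eef_rot: [-0.001, -3.141, -0.001]
ft_force: [0.1, 0.4, -0.9]
opening: 0.554
grip_force: 20.0
```

Run:
```python
from h import *
from station import read_state, imaging
print(read_state()["position"],read_state()["opening"])
c,W=wrist();cv2.imwrite("pics/w2.png",c["frame"][:,:,::-1]);print(near(W,[.608,.058],.04,.07,.03))
for n in("scene","side"):
    c=imaging.camera(n);V=cloud(c);print(near(V,[.608,.058],.03,.066,.02),near(V,[.608,.058],.085,.11,.04))
    if n=="scene":cv2.imwrite("pics/s2.png",cv2.resize(c["frame"][120:280,240:440,::-1],None,fx=3,fy=3))
```

```text
[0.60761657 0.05847898 0.0964308 ] 0.5535547647206414
[6.105e-01 6.050e-02 5.100e-03 6.097e-01 6.040e-02 6.020e-02 6.000e+01]
[6.103e-01 5.930e-02 6.500e-03 6.121e-01 5.830e-02 4.790e-02 4.800e+01] [6.099e-01 5.880e-02 3.520e-02 6.118e-01 5.890e-02 1.021e-01 3.390e+02]
[6.054e-01 5.930e-02 6.100e-03 6.052e-01 5.900e-02 4.770e-02 4.100e+01] [6.041e-01 6.020e-02 3.570e-02 5.974e-01 5.860e-02 1.032e-01 1.640e+02]
```

View pics/s2.png

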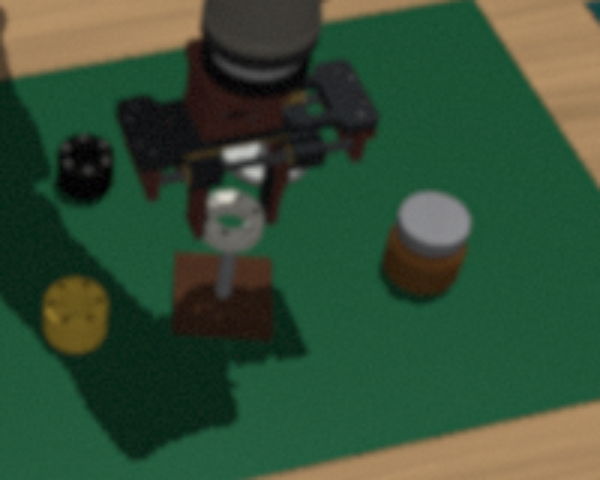

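View pics/w2.png

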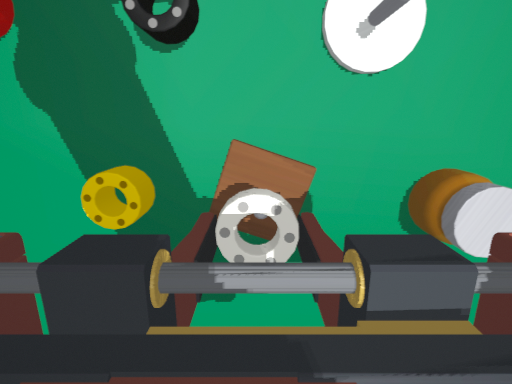

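The wrist view shows white gripped level at (257,230), with the post tip just below the bore. The scene crop shows the same over the square base. Offset is under 2 mm, so I'm lowering.

In the tool's units: 7.7 cm is 0.154, 7 cm is 0.14.

{"name": "jog_arm", "arguments": {
  "commands": [
    {"delta_pos": [0, 0, 0.04], "dr": [0, 0, 0]},
    {"delta_pos": [0, 0, 0.07], "dr": [0, 0, 0]},
    {"delta_pos": [0, 0, 0.1], "dr": [0, 0, 0]},
    {"delta_pos": [0, 0, 0.12], "dr": [0, 0, 0]},
    {"delta_pos": [0, 0, 0.14], "dr": [0, 0, 0]},
    {"delta_pos": [0, 0, 0.154], "dr": [0, 0, 0]},
    {"delta_pos": [0, 0, 0.154], "dr": [0, 0, 0]}
  ]
}}

```text
time: 4.4
position: [0.6074, 0.0579, 0.0186]
eef_rot: [-0.0, -3.14, 0.0]
ft_force: [0.1, 0.4, -0.3]
opening: 0.555
grip_force: 20.0
```

In the tool's units: -10 cm is -0.2, -9 cm is -0.18.

{"name": "jog_arm", "arguments": {
  "commands": [
    {"delta_pos": [0, 0, 0], "dr": [0, 0, 0]},
    {"delta_pos": [0, 0, 0], "dr": [0, 0, 0]},
    {"delta_pos": [0, 0, 0], "dr": [0, 0, 0]},
    {"delta_pos": [0, 0, -0.06], "dr": [0, 0, 0]},
    {"delta_pos": [0, 0, -0.12], "dr": [0, 0, 0]},
    {"delta_pos": [0, 0, -0.18], "dr": [0, 0, 0]},
    {"delta_pos": [0, 0, -0.2], "dr": [0, 0, 0]},
    {"delta_pos": [0, 0, -0.2], "dr": [0, 0, 0]}
  ],
  "claw": 0.5
}}

```text
time: 5.2
position: [0.6092, 0.0581, 0.1214]
eef_rot: [0.0, 3.138, 0.001]
ft_force: [-0.4, 0.8, -0.4]
opening: 0.751
grip_force: 0.0
```

Run:
```python
from h import *
c,W=wrist();print("white",near(W,[.608,.058],.021,.031,.03),"post",near(W,[.608,.058],.055,.066,.03),"red",near(W,[.4525,-.164],.01,.02,.04),"yel",near(W,[.607,-.0635],.03,.04,.04))
```

```text
white [6.061e-01 5.760e-02 2.480e-02 6.046e-01 5.750e-02 2.510e-02 1.506e+03] post [6.076e-01 6.090e-02 6.100e-03 6.068e-01 6.090e-02 5.920e-02 1.540e+02] red [ 4.605e-01 -1.525e-01  2.090e-02  4.615e-01 -1.482e-01  1.470e-02
  8.420e+02] yel [ 6.059e-01 -6.300e-02  2.510e-02  6.053e-01 -6.220e-02  3.410e-02
  1.746e+03]
```

White is seated: top at 25 mm, centre 2 mm from the post. Going to red.

In the tool's units: -22.2 cm is -0.444, 15.6 cm is 0.312.

{"name": "jog_arm", "arguments": {
  "commands": [
    {"delta_pos": [0.046, -0.066, 0], "dr": [0, 0, 0]},
    {"delta_pos": [0.092, -0.132, 0], "dr": [0, 0, 0]},
    {"delta_pos": [0.14, -0.198, 0], "dr": [0, 0, 0]},
    {"delta_pos": [0.188, -0.266, 0], "dr": [0, 0, 0]},
    {"delta_pos": [0.234, -0.332, 0], "dr": [0, 0, 0]},
    {"delta_pos": [0.28, -0.4, 0.02], "dr": [0, 0, 0]},
    {"delta_pos": [0.312, -0.444, 0.06], "dr": [0, 0, 0]},
    {"delta_pos": [0.312, -0.444, 0.08], "dr": [0, 0, 0]}
  ],
  "claw": 0.7
}}

```text
time: 6.05
position: [0.4473, -0.167, 0.0771]
eef_rot: [-0.01, -3.136, 0.001]
ft_force: [-0.7, -0.3, 0.3]
opening: 0.85
grip_force: 0.0
```

{"name": "jog_arm", "arguments": {
  "commands": [
    {"delta_pos": [0, 0, 0], "dr": [0, 0, 0]},
    {"delta_pos": [0, 0, 0], "dr": [0, 0, 0]}
  ]
}}

```text
time: 6.25
position: [0.4525, -0.1627, 0.0791]
eef_rot: [0.002, -3.141, -0.001]
ft_force: [0.5, 1.4, 0.3]
opening: 0.854
grip_force: 0.0
```

Run:
```python
from h import *
c,W=wrist();print("red",near(W,[.4525,-.164],.01,.022,.04))
cv2.imwrite("pics/w3.png",c["frame"][:,:,::-1])
```

```text
red [ 4.513e-01 -1.638e-01  2.500e-02  4.503e-01 -1.638e-01  1.510e-02
  1.996e+03]
```

View pics/w3.png

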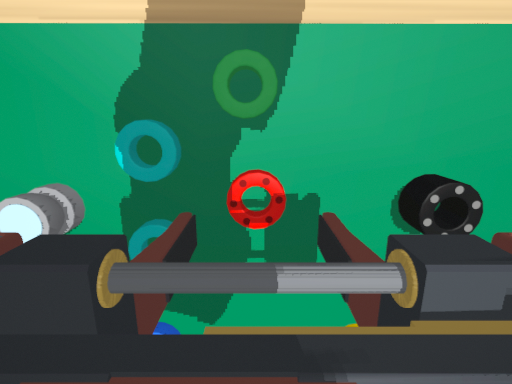

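Red sits between the fingers at (256,199), with the decoy rings clear of them.

In the tool's units: 7.2 cm is 0.144, 2.5 cm is 0.05.

{"name": "jog_arm", "arguments": {
  "commands": [
    {"delta_pos": [0, -0.002, 0.05], "dr": [0, 0, 0]},
    {"delta_pos": [0, -0.002, 0.1], "dr": [0, 0, 0]},
    {"delta_pos": [0, -0.002, 0.13], "dr": [0, 0, 0]},
    {"delta_pos": [0, -0.002, 0.144], "dr": [0, 0, 0]},
    {"delta_pos": [0, -0.002, 0.144], "dr": [0, 0, 0]}
  ]
}}

```text
time: 6.8
position: [0.4524, -0.1641, 0.0073]
eef_rot: [0.002, -3.141, -0.001]
ft_force: [0.4, -0.8, 0.2]
opening: 0.852
grip_force: 0.0
```

{"name": "jog_arm", "arguments": {
  "commands": [
    {"delta_pos": [0, 0, 0], "dr": [0, 0, 0]},
    {"delta_pos": [0, 0, 0], "dr": [0, 0, 0]},
    {"delta_pos": [0, 0, 0], "dr": [0, 0, 0]},
    {"delta_pos": [0, 0, 0], "dr": [0, 0, 0]},
    {"delta_pos": [0, 0, 0], "dr": [0, 0, 0]},
    {"delta_pos": [0, 0, 0], "dr": [0, 0, 0]}
  ],
  "claw": -1
}}

```text
time: 7.4
position: [0.4525, -0.165, 0.0082]
eef_rot: [0.0, 3.141, -0.0]
ft_force: [-0.7, 1.0, 6.9]
opening: 0.558
grip_force: 20.0
```

In the tool's units: 12.9 cm is 0.258, 10 cm is 0.2.

{"name": "jog_arm", "arguments": {
  "commands": [
    {"delta_pos": [0, 0, -0.04], "dr": [0, 0, 0]},
    {"delta_pos": [0, 0, -0.1], "dr": [0, 0, 0]},
    {"delta_pos": [0, 0, -0.16], "dr": [0, 0, 0]},
    {"delta_pos": [-0.02, 0.028, -0.186], "dr": [0, 0, 0]},
    {"delta_pos": [-0.06, 0.086, -0.186], "dr": [0, 0, 0]},
    {"delta_pos": [-0.1, 0.144, -0.186], "dr": [0, 0, 0]},
    {"delta_pos": [-0.14, 0.2, -0.186], "dr": [0, 0, 0]},
    {"delta_pos": [-0.18, 0.258, -0.186], "dr": [0, 0, 0]}
  ]
}}

```text
time: 8.2
position: [0.5425, -0.035, 0.1007]
eef_rot: [0.001, 3.142, -0.0]
ft_force: [0.1, -0.8, -0.2]
opening: 0.558
grip_force: 20.0
```

In the tool's units: 9.5 cm is 0.19, 8 cm is 0.16.

{"name": "jog_arm", "arguments": {
  "commands": [
    {"delta_pos": [-0.04, 0.058, 0], "dr": [0, 0, 0]},
    {"delta_pos": [-0.08, 0.116, 0], "dr": [0, 0, 0]},
    {"delta_pos": [-0.11, 0.16, 0], "dr": [0, 0, 0]},
    {"delta_pos": [-0.132, 0.19, 0], "dr": [0, 0, 0]},
    {"delta_pos": [-0.132, 0.19, 0], "dr": [0, 0, 0]},
    {"delta_pos": [-0.132, 0.19, 0], "dr": [0, 0, 0]}
  ]
}}

```text
time: 8.8
position: [0.6074, 0.0577, 0.1003]
eef_rot: [-0.001, -3.141, 0.002]
ft_force: [0.5, -0.7, 0.4]
opening: 0.56
grip_force: 20.0
```

In the tool's units: 6.4 cm is 0.128, 5.5 cm is 0.11.

{"name": "jog_arm", "arguments": {
  "commands": [
    {"delta_pos": [0, 0.002, 0.04], "dr": [0, 0, 0]},
    {"delta_pos": [0, 0.002, 0.07], "dr": [0, 0, 0]},
    {"delta_pos": [0, 0.002, 0.09], "dr": [0, 0, 0]},
    {"delta_pos": [0, 0.002, 0.11], "dr": [0, 0, 0]},
    {"delta_pos": [0, 0.002, 0.128], "dr": [0, 0, 0]},
    {"delta_pos": [0, 0.002, 0.128], "dr": [0, 0, 0]}
  ]
}}

```text
time: 9.4
position: [0.6072, 0.0597, 0.0353]
eef_rot: [-0.001, -3.139, 0.001]
ft_force: [0.7, 0.0, -0.7]
opening: 0.557
grip_force: 20.0
```

In the tool's units: -8.5 cm is -0.17, -6 cm is -0.12.

{"name": "jog_arm", "arguments": {
  "commands": [
    {"delta_pos": [0, 0, 0], "dr": [0, 0, 0]},
    {"delta_pos": [0, 0, 0], "dr": [0, 0, 0]},
    {"delta_pos": [0, 0, 0], "dr": [0, 0, 0]},
    {"delta_pos": [0, 0, -0.06], "dr": [0, 0, 0]},
    {"delta_pos": [0, 0, -0.12], "dr": [0, 0, 0]},
    {"delta_pos": [0, 0, -0.17], "dr": [0, 0, 0]},
    {"delta_pos": [0, 0, -0.17], "dr": [0, 0, 0]}
  ],
  "claw": 0.5
}}

```text
time: 10.1
position: [0.6108, 0.0603, 0.1258]
eef_rot: [0.001, 3.134, 0.002]
ft_force: [0.3, 0.6, 0.8]
opening: 0.75
grip_force: 0.0
```

Run:
```python
from h import *
c,W=wrist();print("red",near(W,[.608,.058],.036,.047,.03),"post",near(W,[.608,.058],.055,.066,.03),"white",near(W,[.608,.058],.02,.031,.03))
```

```text
red [6.064e-01 5.960e-02 2.510e-02 6.054e-01 5.960e-02 4.110e-02 1.757e+03] post [6.078e-01 6.100e-02 6.100e-03 6.068e-01 6.090e-02 5.920e-02 1.490e+02] white [5.998e-01 5.740e-02 2.500e-02 5.975e-01 5.520e-02 2.560e-02 2.090e+02]
```

Red is seated with its top at 41–42 mm. Next is blue.

In the tool's units: -32.2 cm is -0.644, -28 cm is -0.56.

{"name": "jog_arm", "arguments": {
  "commands": [
    {"delta_pos": [0, -0.08, 0], "dr": [0, 0, 0]},
    {"delta_pos": [0, -0.16, 0], "dr": [0, 0, 0]},
    {"delta_pos": [0, -0.24, 0], "dr": [0, 0, 0]},
    {"delta_pos": [0, -0.32, 0], "dr": [0, 0, 0]},
    {"delta_pos": [0, -0.4, 0], "dr": [0, 0, 0]},
    {"delta_pos": [0, -0.48, 0], "dr": [0, 0, 0]},
    {"delta_pos": [0.004, -0.56, 0.02], "dr": [0, 0, 0]},
    {"delta_pos": [0.004, -0.644, 0.06], "dr": [0, 0, 0]}
  ],
  "claw": 0.7
}}

```text
time: 10.95
position: [0.6063, -0.2634, 0.0915]
eef_rot: [-0.001, 3.14, -0.0]
ft_force: [0.7, -0.0, -0.8]
opening: 0.85
grip_force: 0.0
```

{"name": "jog_arm", "arguments": {
  "commands": [
    {"delta_pos": [0, 0, 0], "dr": [0, 0, 0]},
    {"delta_pos": [0, 0, 0], "dr": [0, 0, 0]},
    {"delta_pos": [0, 0, 0], "dr": [0, 0, 0]}
  ]
}}

```text
time: 11.25
position: [0.6062, -0.2601, 0.091]
eef_rot: [0.003, -3.141, -0.002]
ft_force: [0.4, -0.4, 0.4]
opening: 0.85
grip_force: 0.0
```

Run:
```python
from h import *
c,W=wrist();print("blue",near(W,[.605,-.2625],.01,.022,.04))
```

```text
blue [ 6.044e-01 -2.619e-01  2.510e-02  6.032e-01 -2.619e-01  1.500e-02
  1.829e+03]
```

In the tool's units: 8.4 cm is 0.168, 7 cm is 0.14.

{"name": "jog_arm", "arguments": {
  "commands": [
    {"delta_pos": [0.002, -0.002, 0.05], "dr": [0, 0, 0]},
    {"delta_pos": [0.002, -0.002, 0.1], "dr": [0, 0, 0]},
    {"delta_pos": [0.002, -0.002, 0.14], "dr": [0, 0, 0]},
    {"delta_pos": [0.002, -0.002, 0.168], "dr": [0, 0, 0]},
    {"delta_pos": [0.002, -0.002, 0.168], "dr": [0, 0, 0]}
  ]
}}

```text
time: 11.8
position: [0.6043, -0.2611, 0.006]
eef_rot: [0.003, -3.139, -0.002]
ft_force: [0.0, 0.4, -0.1]
opening: 0.851
grip_force: 0.0
```

{"name": "jog_arm", "arguments": {
  "commands": [
    {"delta_pos": [0, 0, 0], "dr": [0, 0, 0]},
    {"delta_pos": [0, 0, 0], "dr": [0, 0, 0]},
    {"delta_pos": [0, 0, 0], "dr": [0, 0, 0]},
    {"delta_pos": [0, 0, 0], "dr": [0, 0, 0]},
    {"delta_pos": [0, 0, 0], "dr": [0, 0, 0]},
    {"delta_pos": [0, 0, 0], "dr": [0, 0, 0]}
  ],
  "claw": -1
}}

```text
time: 12.4
position: [0.6057, -0.2633, 0.0087]
eef_rot: [0.0, 3.14, -0.001]
ft_force: [-0.1, 0.2, 6.2]
opening: 0.56
grip_force: 20.0
```

In the tool's units: 16 cm is 0.32, 12.5 cm is 0.25.

{"name": "jog_arm", "arguments": {
  "commands": [
    {"delta_pos": [0, 0, -0.04], "dr": [0, 0, 0]},
    {"delta_pos": [0, 0, -0.1], "dr": [0, 0, 0]},
    {"delta_pos": [0, 0, -0.16], "dr": [0, 0, 0]},
    {"delta_pos": [0, 0.04, -0.196], "dr": [0, 0, 0]},
    {"delta_pos": [0, 0.11, -0.196], "dr": [0, 0, 0]},
    {"delta_pos": [0, 0.18, -0.196], "dr": [0, 0, 0]},
    {"delta_pos": [0, 0.25, -0.196], "dr": [0, 0, 0]},
    {"delta_pos": [0, 0.32, -0.196], "dr": [0, 0, 0]}
  ]
}}

```text
time: 13.2
position: [0.6048, -0.1018, 0.1057]
eef_rot: [0.001, 3.142, 0.0]
ft_force: [0.6, 0.9, -0.1]
opening: 0.556
grip_force: 20.0
```

In the tool's units: 16.1 cm is 0.322, 14 cm is 0.28.

{"name": "jog_arm", "arguments": {
  "commands": [
    {"delta_pos": [-0.004, 0.07, 0], "dr": [0, 0, 0]},
    {"delta_pos": [-0.004, 0.14, 0], "dr": [0, 0, 0]},
    {"delta_pos": [-0.004, 0.21, 0], "dr": [0, 0, 0]},
    {"delta_pos": [-0.004, 0.28, 0], "dr": [0, 0, 0]},
    {"delta_pos": [-0.004, 0.322, 0], "dr": [0, 0, 0]},
    {"delta_pos": [-0.004, 0.322, 0], "dr": [0, 0, 0]},
    {"delta_pos": [-0.004, 0.322, 0], "dr": [0, 0, 0]}
  ]
}}

```text
time: 13.9
position: [0.6069, 0.0574, 0.1055]
eef_rot: [0.0, -3.141, 0.001]
ft_force: [-0.6, -1.4, 0.5]
opening: 0.562
grip_force: 20.0
```

In the tool's units: 5.3 cm is 0.106, 4.5 cm is 0.09.

{"name": "jog_arm", "arguments": {
  "commands": [
    {"delta_pos": [-0.002, 0.004, 0.03], "dr": [0, 0, 0]},
    {"delta_pos": [-0.002, 0.004, 0.05], "dr": [0, 0, 0]},
    {"delta_pos": [-0.002, 0.004, 0.07], "dr": [0, 0, 0]},
    {"delta_pos": [-0.002, 0.004, 0.09], "dr": [0, 0, 0]},
    {"delta_pos": [-0.002, 0.004, 0.106], "dr": [0, 0, 0]},
    {"delta_pos": [-0.002, 0.004, 0.106], "dr": [0, 0, 0]}
  ]
}}

```text
time: 14.5
position: [0.6073, 0.0596, 0.0512]
eef_rot: [-0.001, -3.14, 0.001]
ft_force: [-0.5, 0.5, -0.2]
opening: 0.56
grip_force: 20.0
```

In the tool's units: -8 cm is -0.16, -6 cm is -0.12.

{"name": "jog_arm", "arguments": {
  "commands": [
    {"delta_pos": [0, 0, 0], "dr": [0, 0, 0]},
    {"delta_pos": [0, 0, 0], "dr": [0, 0, 0]},
    {"delta_pos": [0, 0, 0], "dr": [0, 0, 0]},
    {"delta_pos": [0, 0, -0.06], "dr": [0, 0, 0]},
    {"delta_pos": [0, 0, -0.12], "dr": [0, 0, 0]},
    {"delta_pos": [0, 0, -0.16], "dr": [0, 0, 0]},
    {"delta_pos": [0, 0, -0.16], "dr": [0, 0, 0]}
  ],
  "claw": 0.5
}}

```text
time: 15.2
position: [0.6103, 0.0603, 0.1362]
eef_rot: [0.001, 3.135, 0.002]
ft_force: [0.3, -0.6, -0.0]
opening: 0.749
grip_force: 0.0
```

Run:
```python
from h import *
c,W=wrist();print("blue",near(W,[.608,.058],.052,.0605,.03),"rpost",near(W,[.4645,.1485],.055,.066,.03))
cv2.imwrite("pics/w4.png",c["frame"][:,:,::-1])
```

```text
blue [6.059e-01 5.950e-02 2.500e-02 6.051e-01 5.970e-02 5.710e-02 1.887e+03] rpost [4.650e-01 1.509e-01 5.900e-03 4.641e-01 1.499e-01 5.930e-02 2.250e+02]
```

View pics/w4.png

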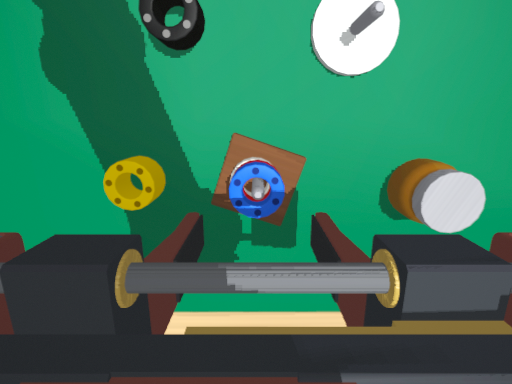

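Blue lies on the stack at (257,190), with the post through its bore. Next is black.

In the tool's units: 15.2 cm is 0.304, -7.4 cm is -0.148.

{"name": "jog_arm", "arguments": {
  "commands": [
    {"delta_pos": [0.06, -0.03, 0], "dr": [0, 0, 0]},
    {"delta_pos": [0.12, -0.06, 0], "dr": [0, 0, 0]},
    {"delta_pos": [0.18, -0.09, 0], "dr": [0, 0, 0]},
    {"delta_pos": [0.24, -0.12, 0], "dr": [0, 0, 0]},
    {"delta_pos": [0.304, -0.148, 0.04], "dr": [0, 0, 0]},
    {"delta_pos": [0.304, -0.148, 0.08], "dr": [0, 0, 0]},
    {"delta_pos": [0.304, -0.148, 0.08], "dr": [0, 0, 0]},
    {"delta_pos": [0.304, -0.148, 0.08], "dr": [0, 0, 0]}
  ],
  "claw": 0.7
}}

```text
time: 16.05
position: [0.456, -0.0138, 0.0923]
eef_rot: [0.0, -3.14, 0.0]
ft_force: [0.2, -0.1, -0.4]
opening: 0.851
grip_force: 0.0
```

Run:
```python
from h import *
c,W=wrist();print("black",near(W,[.4553,-.0145],.03,.04,.04))
```

```text
black [ 4.552e-01 -1.360e-02  2.500e-02  4.540e-01 -1.360e-02  3.410e-02
  2.058e+03]
```

In the tool's units: 8 cm is 0.16, 2.5 cm is 0.05.

{"name": "jog_arm", "arguments": {
  "commands": [
    {"delta_pos": [0.002, 0, 0.05], "dr": [0, 0, 0]},
    {"delta_pos": [0.002, 0, 0.1], "dr": [0, 0, 0]},
    {"delta_pos": [0.002, 0, 0.14], "dr": [0, 0, 0]},
    {"delta_pos": [0.002, 0, 0.16], "dr": [0, 0, 0]},
    {"delta_pos": [0.002, 0, 0.16], "dr": [0, 0, 0]}
  ]
}}

```text
time: 16.6
position: [0.4551, -0.0137, 0.0121]
eef_rot: [0.001, -3.14, 0.0]
ft_force: [0.3, -0.3, -0.5]
opening: 0.851
grip_force: 0.0
```

{"name": "jog_arm", "arguments": {
  "commands": [
    {"delta_pos": [0, 0, 0], "dr": [0, 0, 0]},
    {"delta_pos": [0, 0, 0], "dr": [0, 0, 0]},
    {"delta_pos": [0, 0, 0], "dr": [0, 0, 0]},
    {"delta_pos": [0, 0, 0], "dr": [0, 0, 0]},
    {"delta_pos": [0, 0, 0], "dr": [0, 0, 0]},
    {"delta_pos": [0, 0, 0], "dr": [0, 0, 0]}
  ],
  "claw": -1
}}

```text
time: 17.2
position: [0.4557, -0.0139, 0.0134]
eef_rot: [0.0, 3.14, 0.0]
ft_force: [-0.8, -1.1, 7.1]
opening: 0.567
grip_force: 20.0
```

In the tool's units: 14 cm is 0.28, 11 cm is 0.22.

{"name": "jog_arm", "arguments": {
  "commands": [
    {"delta_pos": [0, 0, -0.04], "dr": [0, 0, 0]},
    {"delta_pos": [0, 0, -0.1], "dr": [0, 0, 0]},
    {"delta_pos": [0, 0, -0.16], "dr": [0, 0, 0]},
    {"delta_pos": [-0.004, 0.04, -0.18], "dr": [0, 0, 0]},
    {"delta_pos": [-0.008, 0.1, -0.18], "dr": [0, 0, 0]},
    {"delta_pos": [-0.012, 0.16, -0.18], "dr": [0, 0, 0]},
    {"delta_pos": [-0.016, 0.22, -0.18], "dr": [0, 0, 0]},
    {"delta_pos": [-0.018, 0.28, -0.18], "dr": [0, 0, 0]}
  ]
}}

```text
time: 18.0
position: [0.464, 0.1271, 0.1029]
eef_rot: [0.001, 3.141, 0.0]
ft_force: [0.3, 0.4, -1.2]
opening: 0.573
grip_force: 20.0
```

In the tool's units: 2.3 cm is 0.046.

{"name": "jog_arm", "arguments": {
  "commands": [
    {"delta_pos": [0, 0.046, 0], "dr": [0, 0, 0]},
    {"delta_pos": [0, 0.046, 0], "dr": [0, 0, 0]},
    {"delta_pos": [0, 0.046, 0], "dr": [0, 0, 0]}
  ]
}}

```text
time: 18.3
position: [0.4638, 0.1489, 0.1026]
eef_rot: [0.001, -3.141, 0.001]
ft_force: [0.2, 0.1, -0.3]
opening: 0.572
grip_force: 20.0
```

Run:
```python
from h import *
c,W=wrist();print("rpost",near(W,[.4645,.1495],.045,.066,.03),"black top",near(W,[.4645,.1495],.1,.135,.028))
```

```text
rpost 0 black top [4.628e-01 1.494e-01 2.750e-02 4.563e-01 1.490e-01 1.198e-01 5.061e+03]
```

In the tool's units: 7.7 cm is 0.154, 6.8 cm is 0.136.

{"name": "jog_arm", "arguments": {
  "commands": [
    {"delta_pos": [0, 0, 0.04], "dr": [0, 0, 0]},
    {"delta_pos": [0, 0, 0.064], "dr": [0, 0, 0]},
    {"delta_pos": [0, 0, 0.088], "dr": [0, 0, 0]},
    {"delta_pos": [0, 0, 0.112], "dr": [0, 0, 0]},
    {"delta_pos": [0, 0, 0.136], "dr": [0, 0, 0]},
    {"delta_pos": [0, 0, 0.154], "dr": [0, 0, 0]},
    {"delta_pos": [0, 0, 0.154], "dr": [0, 0, 0]}
  ]
}}

```text
time: 19.05
position: [0.4634, 0.1487, 0.0244]
eef_rot: [-0.0, -3.14, 0.001]
ft_force: [0.3, 0.7, 0.3]
opening: 0.568
grip_force: 20.0
```

In the tool's units: -9.5 cm is -0.19, -6 cm is -0.12.

{"name": "jog_arm", "arguments": {
  "commands": [
    {"delta_pos": [0, 0, 0], "dr": [0, 0, 0]},
    {"delta_pos": [0, 0, 0], "dr": [0, 0, 0]},
    {"delta_pos": [0, 0, 0], "dr": [0, 0, 0]},
    {"delta_pos": [0, 0, -0.06], "dr": [0, 0, 0]},
    {"delta_pos": [0, 0, -0.12], "dr": [0, 0, 0]},
    {"delta_pos": [0, 0, -0.19], "dr": [0, 0, 0]},
    {"delta_pos": [0, 0, -0.19], "dr": [0, 0, 0]}
  ],
  "claw": 0.5
}}

```text
time: 19.75
position: [0.467, 0.1502, 0.125]
eef_rot: [0.001, 3.134, 0.006]
ft_force: [-0.1, 0.5, -0.4]
opening: 0.748
grip_force: 0.0
```

Run:
```python
from h import *
c,W=wrist();print("black",near(W,[.4645,.1495],.039,.049,.03),"rpost",near(W,[.4645,.1495],.055,.066,.03))
cv2.imwrite("pics/w5.png",c["frame"][:,:,::-1])
```

```text
black [4.630e-01 1.485e-01 2.500e-02 4.620e-01 1.486e-01 4.410e-02 1.798e+03] rpost [4.633e-01 1.514e-01 6.000e-03 4.621e-01 1.511e-01 5.920e-02 1.500e+02]
```

Black is seated with its top at 44–45 mm. Last is yellow.

In the tool's units: -21.2 cm is -0.424, -14.2 cm is -0.284.

{"name": "jog_arm", "arguments": {
  "commands": [
    {"delta_pos": [-0.044, -0.066, 0], "dr": [0, 0, 0]},
    {"delta_pos": [-0.088, -0.132, 0], "dr": [0, 0, 0]},
    {"delta_pos": [-0.132, -0.198, 0], "dr": [0, 0, 0]},
    {"delta_pos": [-0.176, -0.264, 0], "dr": [0, 0, 0]},
    {"delta_pos": [-0.22, -0.33, 0], "dr": [0, 0, 0]},
    {"delta_pos": [-0.26, -0.39, 0], "dr": [0, 0, 0]},
    {"delta_pos": [-0.284, -0.424, 0.02], "dr": [0, 0, 0]},
    {"delta_pos": [-0.284, -0.424, 0.04], "dr": [0, 0, 0]}
  ],
  "claw": 0.7
}}

```text
time: 20.6
position: [0.6067, -0.0668, 0.0993]
eef_rot: [0.008, 3.142, -0.003]
ft_force: [-0.6, -0.1, 0.7]
opening: 0.849
grip_force: 0.0
```

{"name": "jog_arm", "arguments": {
  "commands": [
    {"delta_pos": [0, 0, 0], "dr": [0, 0, 0]},
    {"delta_pos": [0, 0, 0], "dr": [0, 0, 0]}
  ]
}}

```text
time: 20.8
position: [0.6048, -0.0612, 0.0997]
eef_rot: [0.003, -3.139, -0.001]
ft_force: [-0.3, -0.0, 0.2]
opening: 0.851
grip_force: 0.0
```

Run:
```python
from h import *
c,W=wrist();print("yellow",near(W,[.606,-.063],.03,.04,.04))
```

```text
yellow [ 6.062e-01 -6.330e-02  2.510e-02  6.052e-01 -6.320e-02  3.410e-02
  1.938e+03]
```

In the tool's units: 8.6 cm is 0.172, 7.5 cm is 0.15.

{"name": "jog_arm", "arguments": {
  "commands": [
    {"delta_pos": [-0.002, -0.004, 0.05], "dr": [0, 0, 0]},
    {"delta_pos": [-0.002, -0.004, 0.1], "dr": [0, 0, 0]},
    {"delta_pos": [-0.002, -0.004, 0.15], "dr": [0, 0, 0]},
    {"delta_pos": [-0.002, -0.004, 0.172], "dr": [0, 0, 0]},
    {"delta_pos": [-0.002, -0.004, 0.172], "dr": [0, 0, 0]}
  ]
}}

```text
time: 21.35
position: [0.6059, -0.0639, 0.0137]
eef_rot: [0.002, -3.139, -0.001]
ft_force: [0.6, 0.3, -0.1]
opening: 0.849
grip_force: 0.0
```

{"name": "jog_arm", "arguments": {
  "commands": [
    {"delta_pos": [0, 0, 0], "dr": [0, 0, 0]},
    {"delta_pos": [0, 0, 0], "dr": [0, 0, 0]},
    {"delta_pos": [0, 0, 0], "dr": [0, 0, 0]},
    {"delta_pos": [0, 0, 0], "dr": [0, 0, 0]},
    {"delta_pos": [0, 0, 0], "dr": [0, 0, 0]},
    {"delta_pos": [0, 0, 0], "dr": [0, 0, 0]}
  ],
  "claw": -1
}}

```text
time: 21.95
position: [0.6077, -0.0649, 0.0156]
eef_rot: [0.0, 3.14, 0.0]
ft_force: [-0.6, 0.6, 6.2]
opening: 0.558
grip_force: 20.0
```

In the tool's units: 13.5 cm is 0.27, 10.5 cm is 0.21.

{"name": "jog_arm", "arguments": {
  "commands": [
    {"delta_pos": [0, 0, -0.04], "dr": [0, 0, 0]},
    {"delta_pos": [0, 0, -0.1], "dr": [0, 0, 0]},
    {"delta_pos": [0, 0, -0.16], "dr": [0, 0, 0]},
    {"delta_pos": [0.02, 0.03, -0.19], "dr": [0, 0, 0]},
    {"delta_pos": [0.06, 0.09, -0.19], "dr": [0, 0, 0]},
    {"delta_pos": [0.1, 0.15, -0.19], "dr": [0, 0, 0]},
    {"delta_pos": [0.14, 0.21, -0.19], "dr": [0, 0, 0]},
    {"delta_pos": [0.18, 0.27, -0.19], "dr": [0, 0, 0]}
  ]
}}

```text
time: 22.75
position: [0.5161, 0.071, 0.1098]
eef_rot: [0.001, 3.141, 0.0]
ft_force: [0.4, -1.0, -1.1]
opening: 0.556
grip_force: 20.0
```

In the tool's units: 7.9 cm is 0.158, 6 cm is 0.12.

{"name": "jog_arm", "arguments": {
  "commands": [
    {"delta_pos": [0.04, 0.06, 0], "dr": [0, 0, 0]},
    {"delta_pos": [0.08, 0.12, 0], "dr": [0, 0, 0]},
    {"delta_pos": [0.106, 0.158, 0], "dr": [0, 0, 0]},
    {"delta_pos": [0.106, 0.158, 0], "dr": [0, 0, 0]},
    {"delta_pos": [0.106, 0.158, 0], "dr": [0, 0, 0]}
  ]
}}

```text
time: 23.25
position: [0.4642, 0.149, 0.1098]
eef_rot: [-0.001, 3.141, -0.0]
ft_force: [-0.7, -0.1, 1.1]
opening: 0.553
grip_force: 20.0
```

In the tool's units: 4.8 cm is 0.096, 4.2 cm is 0.084.

{"name": "jog_arm", "arguments": {
  "commands": [
    {"delta_pos": [0, 0, 0.024], "dr": [0, 0, 0]},
    {"delta_pos": [0, 0, 0.044], "dr": [0, 0, 0]},
    {"delta_pos": [0, 0, 0.064], "dr": [0, 0, 0]},
    {"delta_pos": [0, 0, 0.084], "dr": [0, 0, 0]},
    {"delta_pos": [0, 0, 0.096], "dr": [0, 0, 0]},
    {"delta_pos": [0, 0, 0.096], "dr": [0, 0, 0]}
  ]
}}

```text
time: 23.85
position: [0.4638, 0.1486, 0.0607]
eef_rot: [-0.001, -3.14, 0.001]
ft_force: [0.7, -0.7, -0.8]
opening: 0.556
grip_force: 20.0
```

In the tool's units: -12 cm is -0.24, -9 cm is -0.18.

{"name": "jog_arm", "arguments": {
  "commands": [
    {"delta_pos": [0, 0, 0], "dr": [0, 0, 0]},
    {"delta_pos": [0, 0, 0], "dr": [0, 0, 0]},
    {"delta_pos": [0, 0, 0], "dr": [0, 0, 0]},
    {"delta_pos": [0, 0, -0.06], "dr": [0, 0, 0]},
    {"delta_pos": [0, 0, -0.12], "dr": [0, 0, 0]},
    {"delta_pos": [0, 0, -0.18], "dr": [0, 0, 0]},
    {"delta_pos": [0, 0, -0.24], "dr": [0, 0, 0]},
    {"delta_pos": [0, 0, -0.24], "dr": [0, 0, 0]}
  ],
  "claw": 0.5
}}

```text
time: 24.65
position: [0.4665, 0.1501, 0.1856]
eef_rot: [0.0, 3.135, 0.005]
ft_force: [0.2, 0.3, 0.6]
opening: 0.752
grip_force: 0.0
```

Run:
```python
from h import *
from station import imaging
c,W=wrist();print("yellow",near(W,[.4645,.1495],.074,.086,.03),"rpost",near(W,[.4645,.1495],.055,.066,.012),"blue",near(W,[.607,.0595],.052,.0605,.03))
c=imaging.camera("side");cv2.imwrite("pics/side6.png",cv2.resize(c["frame"][80:240,150:350,::-1],None,fx=3,fy=3))
V=cloud(c);print(near(V,[.617,.2305],.057,.07,.045),near(V,[.4625,-.3395],.04,.05,.04))
```

```text
yellow [4.620e-01 1.481e-01 2.510e-02 4.611e-01 1.483e-01 7.910e-02 1.468e+03] rpost [4.679e-01 1.508e-01 1.100e-02 4.661e-01 1.512e-01 5.960e-02 1.500e+02] blue [6.138e-01 6.610e-02 2.310e-02 6.145e-01 6.910e-02 5.690e-02 4.270e+02]
[6.159e-01 2.325e-01 3.050e-02 6.131e-01 2.284e-01 6.320e-02 1.600e+02] [ 4.606e-01 -3.376e-01  2.150e-02  4.597e-01 -3.388e-01  4.570e-02
  2.460e+02]
```

View pics/side6.png

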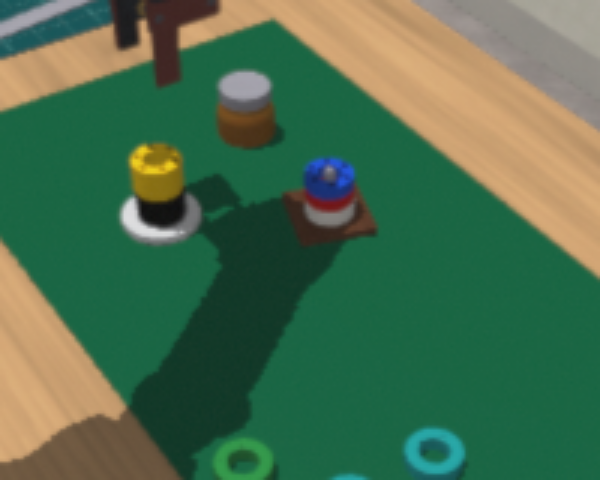

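Crop of the side view: white/red/blue are stacked on the square base at (330,190), and black/yellow on the round base at (158,185). Heights are right, and the jar and loupe haven't moved. Handing in.

```bash
python3 -c "
from station import workorder
print(workorder.hand_in())"
```

```text
the job is handed in; nothing more can be done
None
```

All five cores are on their spindles in the right order (white, red, blue on the square base; black, yellow on the round base), and I handed the job in at about 25 s; the hand-in returned no verdict, but before it the measured heights and centring were within limits and the jar and loupe had not moved; I did not re-measure the splicing block, which the arm stayed well away from.

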